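File an assortment case in the rack and close the end stop

TASK

Take the clear assortment case out of the sloped stand and stand it on its short end in the blue rack beside the two cases there, flat sides facing its neighbours, and let go of it. Then push the rack's sliding end stop up until all three cases are pressed firmly together against the end wall, without crushing them, and leave them upright and snug. Do not knock the other cases over or disturb the things around.

Things in the scene. Friction and masses are not known exactly. Their poses are not given: they have to be found in the camera images.
- rack: Blue steel rack, fixed. Origin: centre of its underside; x across, y along the row of cases, z up. Floor top at z = 0.010, from y = -0.168 to 0.122. Fixed end wall: inner face at y = +0.110, top at z = 0.141. Lips at x = +-0.073 rise 10 mm above the floor, leaving 146 mm between them for a case. Place and yaw vary.
- stop (a joint): Sliding end stop: upright plate 140 mm wide, top 117 mm above the bench. Value in m: 0 = fully open, grows toward the end wall (rack +y), up to 0.135; starts at 0.010 to 0.045. Its inner face is at rack y = -0.085 + value; a tight row of three cases stops it at about 0.105. Stays where left; about 2 N slides it alone, up to about 12 N while it moves the whole row.
- stop_pad (a point): Centre of the outer face of the black thumb pad (70 wide, 50 tall) on the stop's back, 85 mm above the bench; push it toward rack +y. Axes as the rack's. The stop's inner face is 14.5 mm toward +y from here. Lower down a foot reaches 38 mm out toward -y, up to 18 mm above the bench, with ribs 28 mm either side up to 44 mm above the bench.
- stand: Sloped aluminium stand, fixed, base 150 (x) x 180 mm (y). Origin: centre of its underside. The case leans on its slope, 32 degrees from vertical, top toward the stand's -y, long sides up the slope. The slope supports the lower 122 mm of the case; a gutter with an 18 mm lip holds its foot.
- case_new_mid (a point): Centre of the case to file: clear flat compartment case, lid shut, 30 mm thick (local z), 185 long (local y), 128 wide (local x), about 0.25 kg. Starts in the stand with local +y up the slope (32 degrees from vertical, toward stand -y) and +z square off the slope; its upper 60 mm stands free of the stand. Filed upright its centre is 0.103 above the bench.
- case_new: The same case; origin at the centre of its underside face, 15 mm along local -z from its centre; axes the same.
- case_a_mid (a point): Centre of the first case already in the rack, next to the end wall; same make and size, standing on its short end with local y up, loose.
- case_a: The same first case; origin at the centre of its underside face.
- case_b_mid (a point): Centre of the second case already in the rack, on the stop's side of the first, with gaps of 1 to 15 mm in the row; same make and size, loose, easily toppled until the row is tight.
- case_b: The same second case; origin at the centre of its underside face.
- flux_bottle: Bystander: brown bottle with white cap, 37 mm wide, 82 mm tall, standing behind; origin at its foot.
- solder_spool: Bystander: orange spool, 89 x 70 mm, 46 mm tall; origin at its underside.
- paste_jar1: Bystander: grey jar with white lid, 45 mm wide, 37 mm tall, at the back right; origin at its underside.
- multimeter: Bystander: teal multimeter lying flat, 150 x 78 x 46 mm, at the back left; origin at its underside.

How it is judged:
By the outcome, as a careful person would: the job done as asked, in the order asked, and still so for the second after the job is handed in, with the robot touching nothing.
It also fails if it takes over 58 s, if anything falls off the work surface, if the arm or the gripper's body presses on something with over 40 N, if the wrist force passes 120 N, or if a joint passes its speed limit or range.

ROBOT

A 7-joint arm with a two-finger parallel gripper is mounted at the origin on a cart in front of the work surface, level with it; the furniture and walls round the work are solid. World frame = base frame: x ahead of the robot, y to its left, z up, the work surface at z = 0. Lengths are in m, angles in rad, forces in N, time in s.
With the tool pointing down it reaches from about 0.4 to 0.9 m from the base axis. Payload 5.5 kg.
Tool frame: the origin (TCP) lies on the centre line of the jaws, within the pads' length; the fingertips stand 19 mm ahead of it and the grasp point (between the pads) is the TCP; z points along the fingers, y is the direction in which the jaws open and shut (so a half turn about z gives the same grasp; the last joint's range is limited). The gripper opens to 85 mm and grips with 20 to 120 N. Pads are 22 mm wide; open, the fingers measure 114 mm over their backs; the gripper's body (76 mm by 85 mm) begins 54 mm behind the grasp point. The pads swing forward as they close: fully open they stand 13 mm farther back than shut.
Start: joints at [-0.95, 0.501, -0.427, 1.55, 0.221, 1.138, -0.21], TCP at [0.228, 0.609, 0.25] pointing down, gripper open.
Joint ranges: [-2.88, 2.88], [-0.31, 2.03], [-1.54, 1.56], [0.2, 2.42], [-1.41, 4.55], [0.19, 2.02], [-2.57, 2.57]. Speed limits (rad/s): [2.57, 2.57, 3.14, 3.14, 3.14, 3.14, 3.14].

INTERFACE

Orientations are given as a unit quaternion [w, x, y, z].
In Python, from bench import telemetry, grab_frame, order gives the robot as it stands.
- The arm moves only by the tool step_arm, never from a script. Its argument "motion" is a list of rows, each a list of 4 numbers: the shift along the tool's x, y, z normalised to -1 to 1, where 1 is 10 cm, then the turn about the tool's z normalised to -1 to 1, where 1 is 45 degrees. A call has 1 to 20 rows; each row is the pose to reach, as a shift and turn from the pose commanded when the call began, along the tool's axes at that moment; what a row does not reach only later rows make up. A row lasts 1/10 s, in which the tool goes at most 50 mm and 8.59 degrees, less where a joint would pass 70% of its speed; a pose out of reach is approached as far as the arm can. A call with a number of a shift or a turn outside -1 to 1 is refused whole. A call with a gripper value outside its range is refused whole. "jaw" is the finger opening in mm, from 0 to 85.4, set as the call begins (left out, the last holds). The fingers move at their own pace and stop on an object; "squeeze" is the grip in N (left out, the last holds). Time passes only in rows, so rows that repeat a pose let the fingers close. It gives the time, the measured TCP pose, the force and the opening at its end, in the units of the state.
- telemetry.state(): the state, without advancing time (a new reading comes with each control period).
- grab_frame(name): name is "side" or "top" or "wrist"; returns a dict with "image" (480x640x3 uint8, red, green, blue), "intrinsics" (3x3 intrinsics, pixels), "k1" (the pictures are not rectified: a ray, as slopes to the right and down, at radius r is drawn at 1 + k1 r^2 times it, then the intrinsics apply), "xyz" and "attitude" of the camera in the world. Camera axes: x right, y down, z forward; pixel columns grow to the right and rows downward; lengths in m; the calibration is good to about 2 mm. A picture is of the moment at which its call begins. There is no depth.
- order.sign_off(): hands the job in, once; it reports no verdict.
The state is a dict: "time": time; "qpos": joint angles; "dq": joint speeds; "joint_torque": joint torques, N m; "tool_pos": TCP position; "tool_rot": TCP orientation; "contact_force": force on the tool from outside, world axes, zero at the start; "ft_torque": the same for the moment, N m; "width": opening from 0.0 (shut) to 1.0 (fully open).
Only numpy, scipy, OpenCV 4.12 (cv2) and the standard library are available. Lean on these libraries where they do the work, as an engineer would, in place of code of your own. Each camera call takes 0.05 s, during which the arm holds its last target.

## Working session

There is one attempt and no reset: what is moved stays moved. The work goes in short steps, Python scripts to look and compute and a tool call to move; the robot and the scene stay as the last step left them, time stands still between calls to the robot, and variables do not carry over. Pictures are saved under pics/ and viewed, and the job is handed in when it is done.

Besides the shell and the picture viewer there is one more tool, called after "Request:" as name(argument=value, ...) on one line, values as JSON. step_arm: Moves the arm, as the interface text tells. Scaled input: -1 to 1 covers 10 cm each way for a shift and 45 degrees each way for a turn. Its arguments: {"type":"object","properties":{"motion":{"type":"array"},"jaw":{"type":"number"},"squeeze":{"type":"number"}},"required":["motion"]}

```bash
mkdir -p pics; ls; python3 - <<'E'
from bench import telemetry, grab_frame
import cv2,json
s=telemetry.state()
print({k:(s[k]) for k in ('time','tool_pos','tool_rot','contact_force','width')})
for n in ("side","top","wrist"):
    f=grab_frame(n); cv2.imwrite(f"pics/{n}0.png",f["image"][:,:,::-1])
    print(n,f["intrinsics"],f["k1"],f["xyz"],f["attitude"])
E
```

```text
pics
{'time': 0.0, 'tool_pos': array([0.22746235, 0.60821312, 0.2492509 ]), 'tool_rot': array([-2.06898867e-04,  1.77915908e-01,  9.84045223e-01, -9.40911688e-04]), 'contact_force': array([-0.71010408, -0.11888873,  0.49484828]), 'width': 1.0005149603564512}
side [[493.50630518   0.         317.17161095]
 [  0.         493.50630518 246.54390867]
 [  0.           0.           1.        ]] -0.12230566725743042 [0.39473552 0.70202729 0.62140255] [ 0.06505236 -0.12264445  0.87381303 -0.46602288]
top [[595.89103215   0.         316.05679431]
 [  0.         595.89103215 240.70638374]
 [  0.           0.           1.        ]] -0.09773174968125467 [ 0.49058397 -0.04023046  1.19046363] [ 0.03943896 -0.70285154  0.70873333 -0.04627472]
wrist [[339.29161109   0.         313.77545993]
 [  0.         339.29161109 235.39001735]
 [  0.           0.           1.        ]] -0.03848372553335181 [0.15128817 0.63688395 0.37302859] [0.13278034 0.81115623 0.56223409 0.09103725]
```

View pics/side0.png

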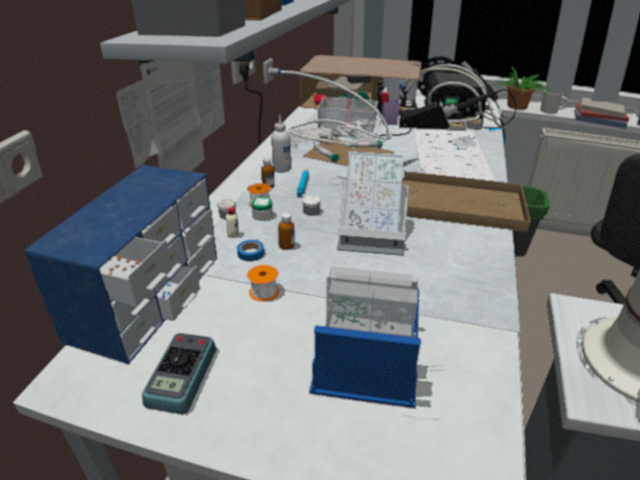

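View pics/top0.png

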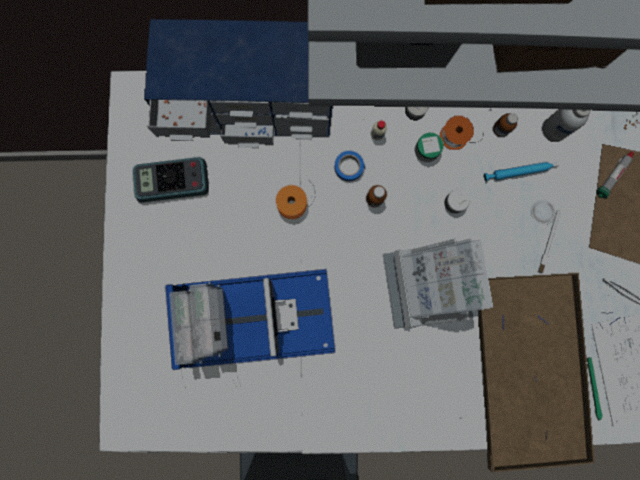

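View pics/wrist0.png

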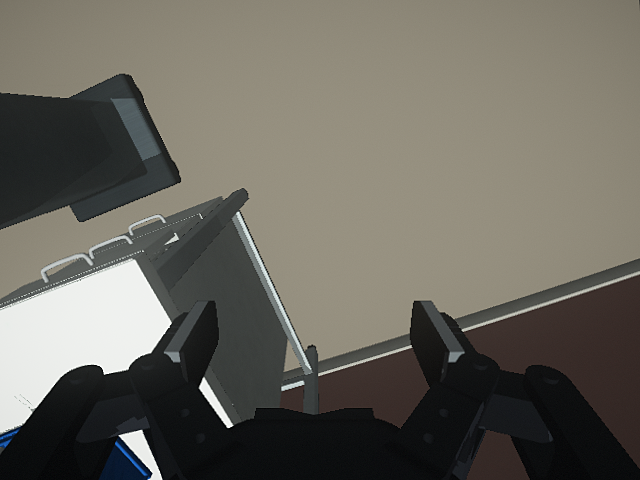

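```bash
cat > h.py <<'E'
import numpy as np, cv2
from scipy.spatial.transform import Rotation as R
def RR(q): return R.from_quat(q,scalar_first=True).as_matrix()
def ray(f,uv):
    K=np.array(f["intrinsics"]);uv=np.atleast_2d(np.array(uv,float))
    d=cv2.undistortPoints(uv[:,None],K,np.array([f["k1"],0,0,0.]))[:,0]
    d=np.c_[d,np.ones(len(d))]@RR(f["attitude"]).T
    return np.array(f["xyz"]),d
def onz(f,uv,z):
    o,d=ray(f,uv); return o+d*((z-o[2])/d[:,2])[:,None]
def proj(f,P):
    Rm=RR(f["attitude"]);K=np.array(f["intrinsics"])
    p=(np.atleast_2d(P)-np.array(f["xyz"]))@Rm
    return cv2.projectPoints(p[:,None],np.zeros(3),np.zeros(3),K,np.array([f["k1"],0,0,0.]))[0][:,0]
def tri(f1,u1,f2,u2):
    o1,d1=ray(f1,u1);o2,d2=ray(f2,u2);out=[]
    for a,b in zip(d1,d2):
        A=np.c_[a,-b];s=np.linalg.lstsq(A,o2-o1,rcond=None)[0]
        p,q=o1+a*s[0],o2+b*s[1];out.append(np.r_[(p+q)/2,np.linalg.norm(p-q)])
    return np.array(out)
E
python3 - <<'E'
import cv2,numpy as np
from bench import grab_frame
import pickle
F={n:grab_frame(n) for n in("side","top")}
pickle.dump(F,open("F0.pkl","wb"))
def z(n,x0,y0,x1,y1,o,s):
    c=F[n]["image"][y0:y1,x0:x1,::-1]; cv2.imwrite(o,cv2.resize(c,None,fx=s,fy=s,interpolation=cv2.INTER_CUBIC))
z("side",320,140,430,260,"pics/s_stand.png",5)
z("top",370,225,510,340,"pics/t_stand.png",5)
z("side",290,250,460,420,"pics/s_rack.png",3.5)
z("top",150,255,350,380,"pics/t_rack.png",4)
E
```

```text
(no output)
```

View pics/s_stand.png

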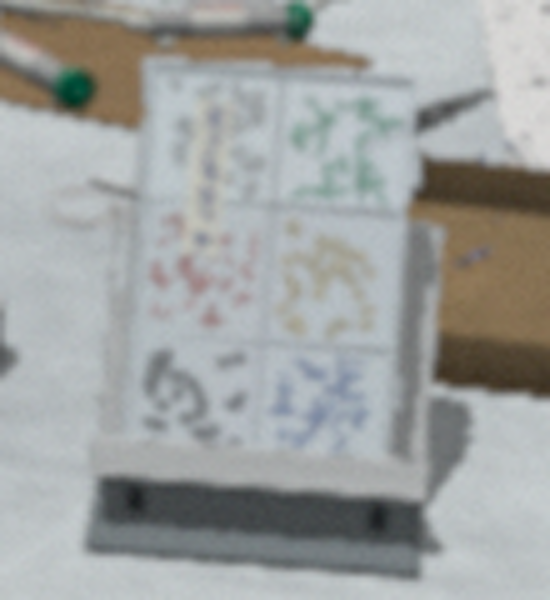

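View pics/t_stand.png

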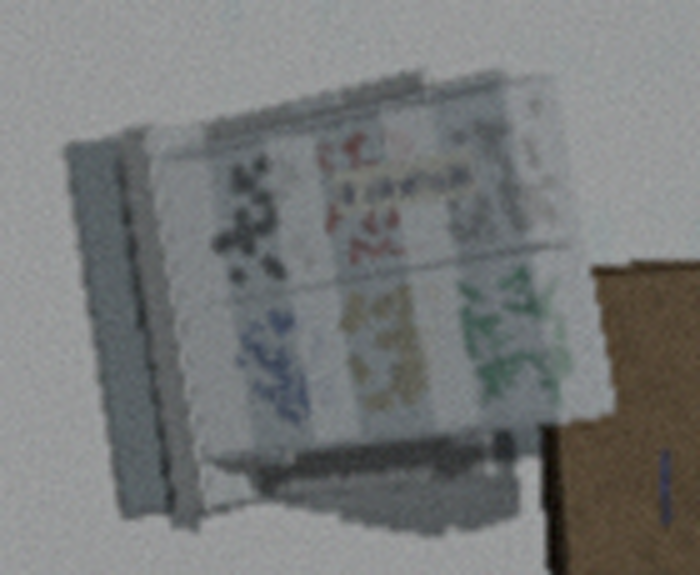

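View pics/s_rack.png

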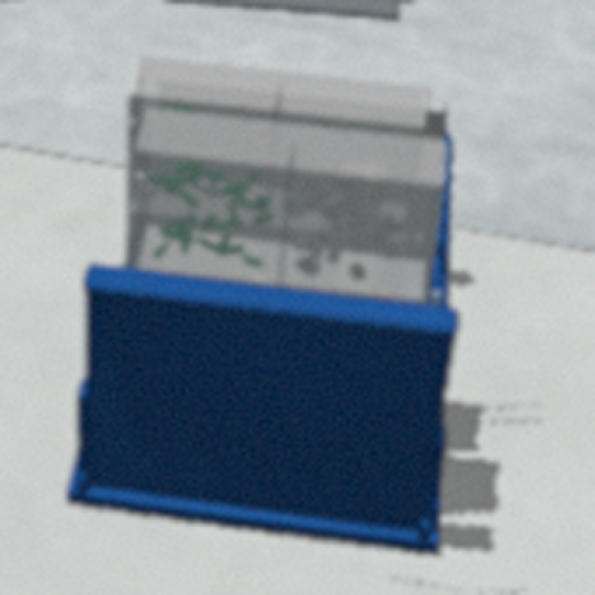

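View pics/t_rack.png

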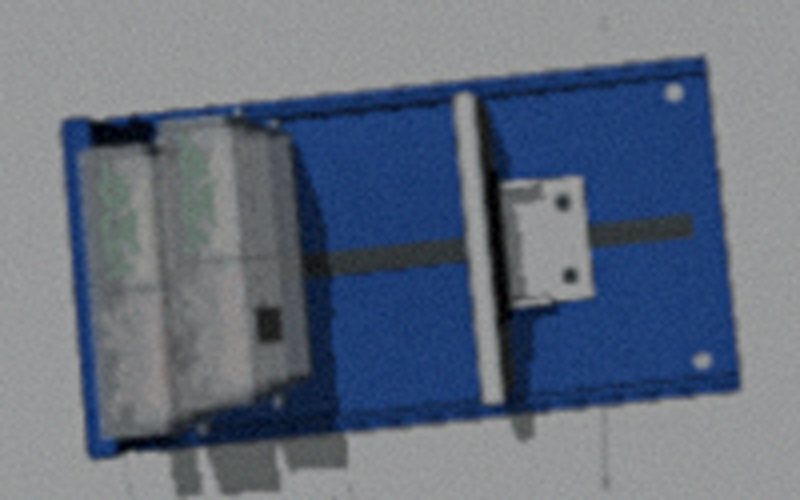

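```bash
python3 - <<'E'
import cv2,pickle
F=pickle.load(open("F0.pkl","rb"))
def z(n,x0,y0,x1,y1,o,s):
    c=F[n]["image"][y0:y1,x0:x1,::-1]; c=cv2.resize(c,None,fx=s,fy=s,interpolation=cv2.INTER_CUBIC)
    c=cv2.createCLAHE(3,(4,4)).apply(cv2.cvtColor(c,cv2.COLOR_BGR2GRAY)); cv2.imwrite(o,c)
z("top",460,230,520,320,"pics/t_top.png",6.5)
z("side",340,145,412,185,"pics/s_top.png",10)
E
```

```text
(no output)
```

View pics/t_top.png

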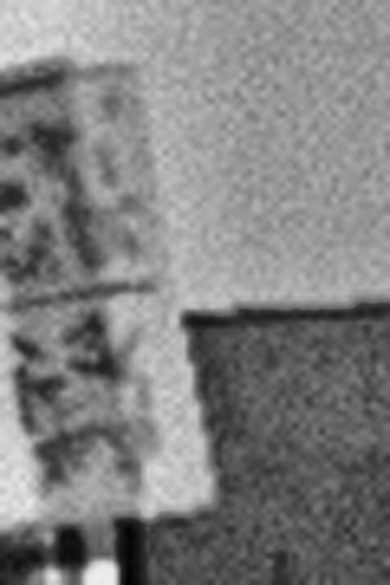

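View pics/s_top.png

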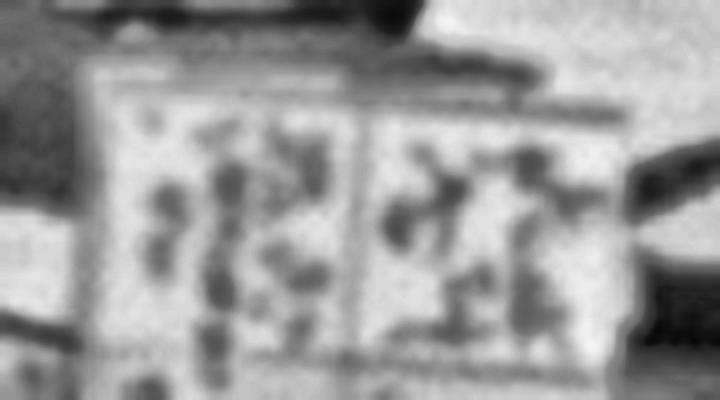

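```bash
python3 - <<'E'
from h import *; import pickle
F=pickle.load(open("F0.pkl","rb"));T,S=F["top"],F["side"]
def u(p,s,o): return [((x+.5)/s-.5+o[0],(y+.5)/s-.5+o[1]) for x,y in p]
r=lambda p:u(p,4,(150,255))
np.set_printoptions(precision=4,suppress=True)
def ang(a,b): d=b-a; return np.degrees(np.arctan2(d[1],d[0])),np.linalg.norm(d[:2])
for nm,p,z in (("wallouter",[(95,458),(62,122)],.141),("rightend",[(740,388),(705,58)],.02),("stopinner",[(482,403),(455,95)],.117),("stopouter",[(502,400),(478,95)],.117),("bR",[(262,418),(238,120)],.195),("bL",[(180,425),(160,120)],.195),("aL",[(102,435),(80,150)],.195),("aR",[(172,428),(152,150)],.195),("foot_out",[(593,298),(582,178)],.018)):
    P=onz(T,r(p),z); print(nm,P[0],P[1],ang(P[0],P[1]))
P=onz(T,r([(62,122),(95,458)]),.141);
t=onz(T,u([(555,75),(612,412)],5,(370,225)),.175);print("case top back",t,ang(t[1],t[0]))
st=onz(T,u([(65,145),(122,518)],5,(370,225)),.005);print("stand front",st,ang(st[1],st[0]))
yaw=np.radians(ang(t[1],t[0])[0])
for yaw in (np.radians(7.5),np.radians(9)):
  n=np.array([-np.sin(yaw)*np.cos(np.radians(32)),np.cos(yaw)*np.cos(np.radians(32)),np.sin(np.radians(32))])
  import copy
  T2=dict(T);T2["xyz"]=np.array(T["xyz"])+.03*n
  print(tri(T2,u([(555,75),(612,412)],5,(370,225)),S,u([(85,62),(628,110)],10,(340,145))))
print(ray(S,[(375,200)]))
E
```

```text
wallouter [0.395  0.1997 0.141 ] [0.5415 0.2163 0.141 ] (np.float64(6.478242782207529), np.float64(0.14748910925859043))
rightend [ 0.4159 -0.0863  0.02  ] [ 0.5767 -0.071   0.02  ] (np.float64(5.43909480810517), np.float64(0.16151835193872557))
stopinner [0.4165 0.0323 0.117 ] [0.5538 0.0443 0.117 ] (np.float64(4.979708624529352), np.float64(0.13780164275781293))
stopouter [0.4177 0.0234 0.117 ] [0.5537 0.0339 0.117 ] (np.float64(4.417056665989542), np.float64(0.1363476392402853))
bR [0.4162 0.118  0.195 ] [0.5393 0.129  0.195 ] (np.float64(5.075164809258953), np.float64(0.12364681808937648))
bL [0.4134 0.1521 0.195 ] [0.5395 0.1618 0.195 ] (np.float64(4.400338521828729), np.float64(0.12651015896063467))
aL [0.4093 0.1845 0.195 ] [0.5271 0.1953 0.195 ] (np.float64(5.235914449711469), np.float64(0.1183348620549531))
aR [0.4121 0.1554 0.195 ] [0.527 0.165 0.195] (np.float64(4.77087333423038), np.float64(0.11524983403024908))
foot_out [ 0.46   -0.0152  0.018 ] [ 0.5184 -0.0102  0.018 ] (np.float64(4.932637955754026), np.float64(0.058658340952643356))
case top back [[ 0.614  -0.3361  0.175 ]
 [ 0.4974 -0.3514  0.175 ]] (np.float64(7.479181858830033), np.float64(0.11760726919836537))
stand front [[ 0.608  -0.1854  0.005 ]
 [ 0.4594 -0.205   0.005 ]] (np.float64(7.511877778130939), np.float64(0.14982505956899125))
[[ 0.6119 -0.3122  0.1859  0.0011]
 [ 0.4931 -0.3289  0.1824  0.0021]]
[[ 0.6115 -0.3123  0.1859  0.0018]
 [ 0.4928 -0.329   0.1824  0.0014]]
(array([0.3947, 0.702 , 0.6214]), array([[ 0.1296, -0.8814, -0.4786]]))
```

Request:
step_arm(motion=[[-0.5,-0.5,0,-0.2],[-1,-1,0,-0.4],[-1,-1,0,-0.62],[-1,-1,0,-0.62]], jaw=85)

```text
time: 0.65
tool_pos: [0.291, 0.4738, 0.2496]
tool_rot: [0.001, -0.063, 0.998, -0.003]
contact_force: [0.4, 0.9, 1.1]
width: 0.997
```

Request:
step_arm(motion=[[-0.1,-0.5,0,0],[-0.2,-1,0,0]])

```text
time: 0.85
tool_pos: [0.318, 0.3849, 0.2502]
tool_rot: [-0.0, -0.066, 0.998, 0.0]
contact_force: [0.6, -1.1, 0.0]
width: 0.996
```

Request:
step_arm(motion=[[-0.1,-0.5,0,0],[-0.2,-1,0,0]])

```text
time: 1.05
tool_pos: [0.3507, 0.2888, 0.2504]
tool_rot: [0.0, -0.065, 0.998, 0.0]
contact_force: [1.5, 0.1, 0.2]
width: 0.998
```

Request:
step_arm(motion=[[-0.1,-0.5,0,0],[-0.2,-1,0,0]])

```text
time: 1.25
tool_pos: [0.3828, 0.1941, 0.2506]
tool_rot: [0.0, -0.065, 0.998, 0.0]
contact_force: [2.0, 0.3, -0.3]
width: 0.994
```

Request:
step_arm(motion=[[-0.1,-0.5,0,0],[-0.2,-1,0,0]])

```text
time: 1.45
tool_pos: [0.4149, 0.0993, 0.2507]
tool_rot: [0.001, -0.065, 0.998, 0.0]
contact_force: [0.5, -0.4, -0.1]
width: 0.994
```

Request:
step_arm(motion=[[-0.1,-0.5,0,0],[-0.2,-1,0,0]])

```text
time: 1.65
tool_pos: [0.447, 0.0046, 0.2507]
tool_rot: [0.001, -0.065, 0.998, -0.0]
contact_force: [1.6, 0.6, -0.6]
width: 0.997
```

Request:
step_arm(motion=[[-0.1,-0.5,0,0],[-0.2,-1,0,0],[-0.2,-1,0,0]])

```text
time: 1.95
tool_pos: [0.4804, -0.0976, 0.2505]
tool_rot: [0.001, -0.06, 0.998, -0.002]
contact_force: [0.2, 0.1, 0.4]
width: 0.996
```

Request:
step_arm(motion=[[-0.2,-0.5,0,0],[-0.5,-1,0,0],[-0.5,-1,0,0]])

```text
time: 2.25
tool_pos: [0.5436, -0.1878, 0.2502]
tool_rot: [0.001, -0.062, 0.998, -0.001]
contact_force: [-0.4, 0.9, -0.2]
width: 0.999
```

```bash
python3 - <<'E'
from bench import grab_frame
import cv2,pickle
F={n:grab_frame(n) for n in("wrist","side")};pickle.dump(F,open("F1.pkl","wb"))
cv2.imwrite("pics/w1.png",F["wrist"]["image"][:,:,::-1])
cv2.imwrite("pics/s1.png",F["side"]["image"][:,:,::-1])
E
```

```text
(no output)
```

View pics/w1.png

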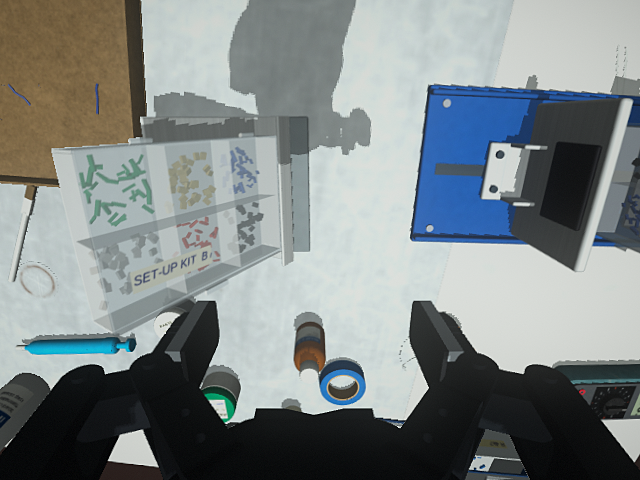

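View pics/s1.png

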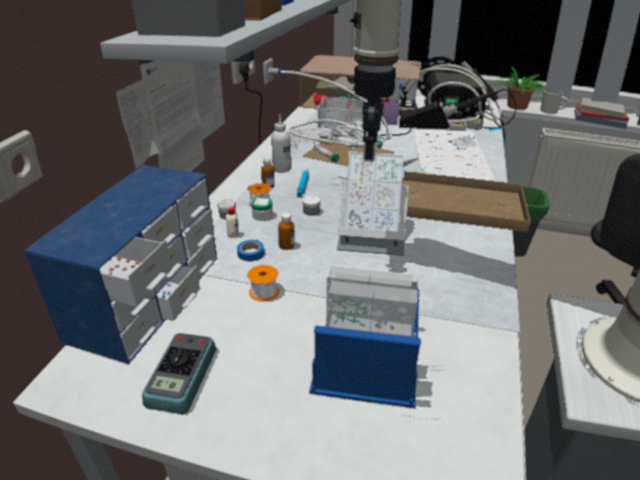

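```bash
python3 - <<'E'
import cv2,pickle
F=pickle.load(open("F1.pkl","rb"))
c=F["wrist"]["image"][100:350,40:330,::-1];cv2.imwrite("pics/w1a.png",cv2.resize(c,None,fx=2.7,fy=2.4,interpolation=cv2.INTER_CUBIC))
E
```

```text
(no output)
```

View pics/w1a.png

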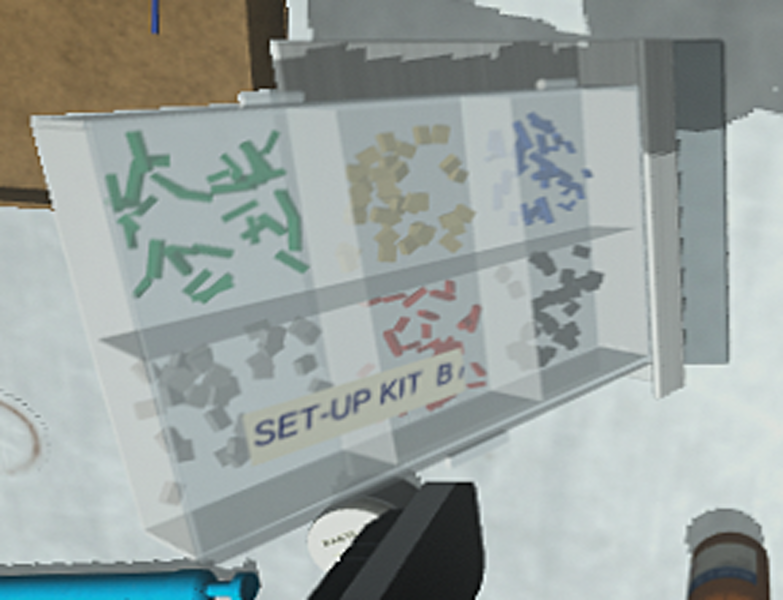

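```bash
python3 - <<'E'
from h import *; import pickle
F=pickle.load(open("F0.pkl","rb"));W=pickle.load(open("F1.pkl","rb"))["wrist"];T,S=F["top"],F["side"]
np.set_printoptions(precision=4,suppress=True)
w=lambda p:[((x+.5)/2.7-.5+40,(y+.5)/2.4-.5+100) for x,y in p]
def u(p,s,o): return [((x+.5)/s-.5+o[0],(y+.5)/s-.5+o[1]) for x,y in p]
print("back",tri(W,w([(32,118),(145,530)]),T,u([(612,412),(555,75)],5,(370,225))))
print("front",tri(W,w([(90,120),(205,560)]),S,u([(628,110),(85,62)],10,(340,145))))
print("lip top outer",onz(W,w([(680,395),(672,42)]),.025),)
print("stand base",onz(W,w([(728,362),(724,40)]),.005),)
E
```

```text
back [[ 0.4968 -0.3537  0.1684  0.0015]
 [ 0.6148 -0.3383  0.168   0.0004]]
front [[ 0.4927 -0.3315  0.1814  0.0008]
 [ 0.6118 -0.3137  0.1844  0.0025]]
lip top outer [[ 0.6162 -0.2048  0.025 ]
 [ 0.4616 -0.2236  0.025 ]]
stand base [[ 0.6051 -0.1864  0.005 ]
 [ 0.4583 -0.2055  0.005 ]]
```

Request:
step_arm(motion=[[0.08,-0.4,0,0],[0.08,-0.8,0,0],[0.08,-1,0,0]])

```text
time: 2.65
tool_pos: [0.5458, -0.2846, 0.2503]
tool_rot: [-0.0, -0.064, 0.998, -0.0]
contact_force: [-0.4, -0.4, 0.4]
width: 0.993
```

Request:
step_arm(motion=[[0,-0.37,0.1,0],[0,-0.37,0.5,0],[0,-0.37,0.8,0],[0,-0.37,0.8,0]])

```text
time: 3.05
tool_pos: [0.5483, -0.3155, 0.1655]
tool_rot: [-0.004, -0.065, 0.998, 0.003]
contact_force: [-1.5, 1.0, 0.2]
width: 0.997
```

```bash
cat > snap.py <<'E'
import sys,cv2
from bench import grab_frame
t=sys.argv[1]
for n in sys.argv[2:]:
    cv2.imwrite(f"pics/{n}{t}.png",grab_frame(n)["image"][:,:,::-1])
E
python3 snap.py 2 wrist side
python3 -c "
import cv2
c=cv2.imread('pics/side2.png')[90:270,300:440];cv2.imwrite('pics/s2.png',cv2.resize(c,None,fx=3.3,fy=3.3,interpolation=2))"
```

```text
(no output)
```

View pics/wrist2.png

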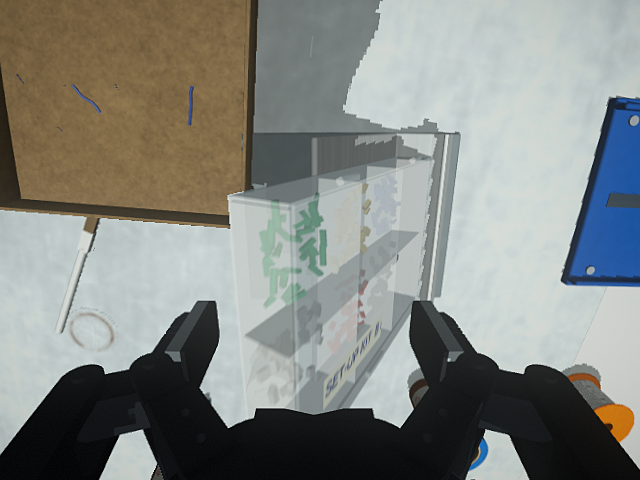

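View pics/s2.png

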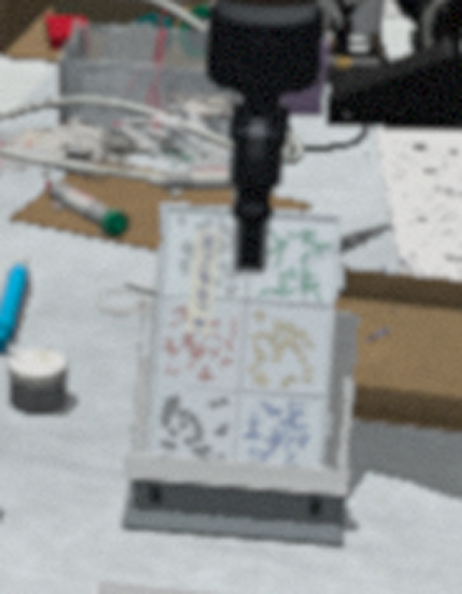

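Request:
step_arm(motion=[[-0.02,-0.02,0.05,0],[-0.04,-0.05,0.1,0],[-0.04,-0.05,0.1,0]], jaw=55, squeeze=25)

```text
time: 3.45
tool_pos: [0.5577, -0.3236, 0.1616]
tool_rot: [0.001, -0.065, 0.998, -0.0]
contact_force: [0.4, 0.4, 1.7]
width: 0.644
```

Request:
step_arm(motion=[[0,0,0,0],[0,0,0,0],[0,0,0,0],[0,0,0,0]], jaw=26, squeeze=25)

```text
time: 3.85
tool_pos: [0.5577, -0.3213, 0.1626]
tool_rot: [0.001, -0.065, 0.998, 0.001]
contact_force: [-1.9, 5.8, 11.7]
width: 0.564
```

```bash

python3 snap.py 3 wrist side
python3 -c "
import cv2
c=cv2.imread('pics/side3.png')[90:270,300:440];cv2.imwrite('pics/s3.png',cv2.resize(c,None,fx=3.3,fy=3.3,interpolation=2))"
```

```text
(no output)
```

View pics/wrist3.png

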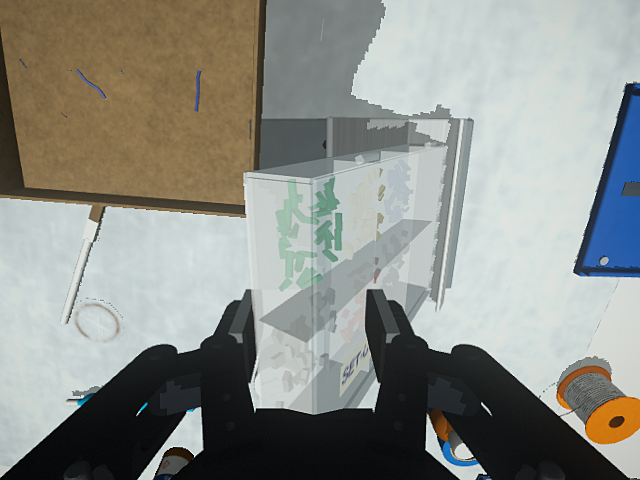

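View pics/s3.png

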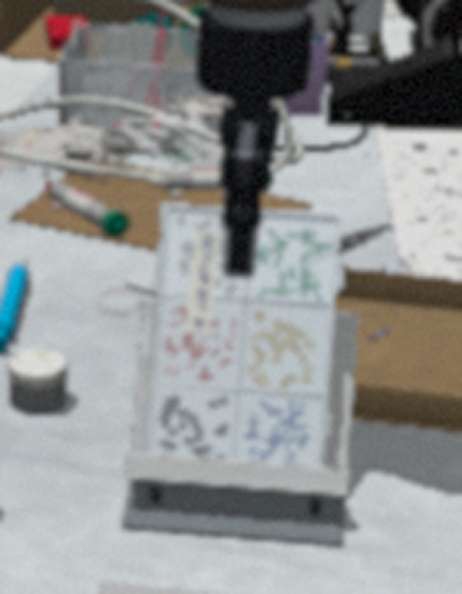

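Request:
step_arm(motion=[[0,-0.04,-0.07,0],[0,-0.08,-0.14,0],[0,-0.12,-0.2,0],[0,-0.12,-0.2,0]], jaw=26, squeeze=35)

```text
time: 4.35
tool_pos: [0.5575, -0.3318, 0.1802]
tool_rot: [-0.001, -0.065, 0.998, 0.003]
contact_force: [-1.4, 6.9, 3.5]
width: 0.549
```

```bash

python3 snap.py 4 wrist side
python3 -c "
import cv2
c=cv2.imread('pics/side4.png')[90:270,300:440];cv2.imwrite('pics/s4.png',cv2.resize(c,None,fx=3.3,fy=3.3,interpolation=2))"
```

```text
(no output)
```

View pics/wrist4.png

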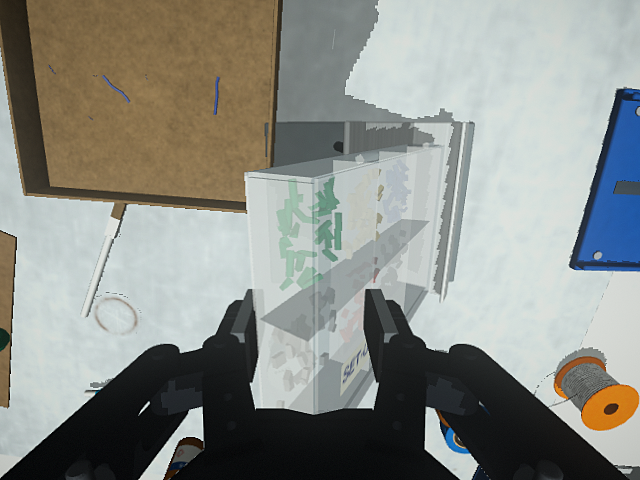

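View pics/s4.png

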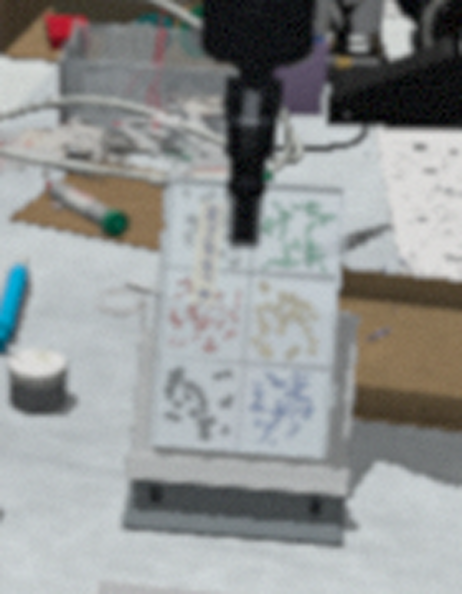

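Request:
step_arm(motion=[[0,-0.04,-0.07,0],[0,-0.04,-0.15,0],[0,-0.0,-0.23,0],[0,0.04,-0.31,0],[0,0.1,-0.4,0],[0,0.17,-0.5,0],[0,0.25,-0.6,0],[0,0.25,-0.6,0]], jaw=26, squeeze=35)

```text
time: 5.25
tool_pos: [0.5556, -0.3102, 0.2427]
tool_rot: [0.001, -0.065, 0.998, -0.001]
contact_force: [-1.3, 2.3, 1.8]
width: 0.408
```

```bash

python3 snap.py 5 wrist side
python3 -c "
import cv2
c=cv2.imread('pics/side5.png')[90:270,300:440];cv2.imwrite('pics/s5.png',cv2.resize(c,None,fx=3.3,fy=3.3,interpolation=2))"
```

```text
(no output)
```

View pics/wrist5.png

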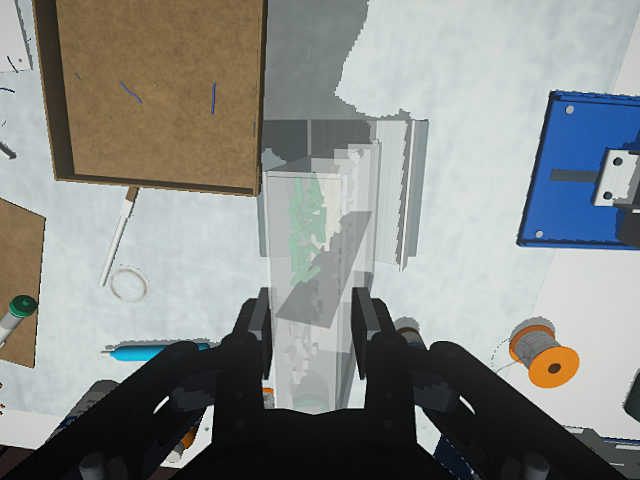

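View pics/s5.png

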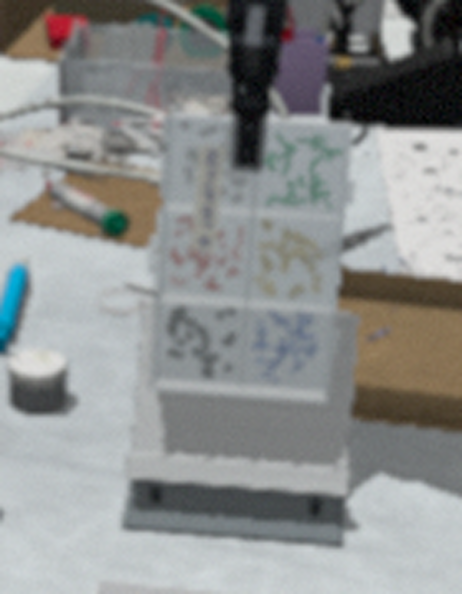

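Request:
step_arm(motion=[[0,0.04,-0.1,0],[0,0.1,-0.22,0],[0,0.18,-0.34,0],[0,0.28,-0.46,0],[0,0.4,-0.55,0],[0,0.5,-0.6,0],[0,0.5,-0.6,0],[0,0.5,-0.6,0]], jaw=26, squeeze=45)

```text
time: 6.15
tool_pos: [0.548, -0.2614, 0.3003]
tool_rot: [-0.0, -0.065, 0.998, -0.0]
contact_force: [-0.6, -0.6, -3.1]
width: 0.346
```

```bash

python3 snap.py 6 wrist side
python3 -c "
import cv2
c=cv2.imread('pics/side6.png')[90:270,300:440];cv2.imwrite('pics/s6.png',cv2.resize(c,None,fx=3.3,fy=3.3,interpolation=2))"
```

```text
(no output)
```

View pics/wrist6.png

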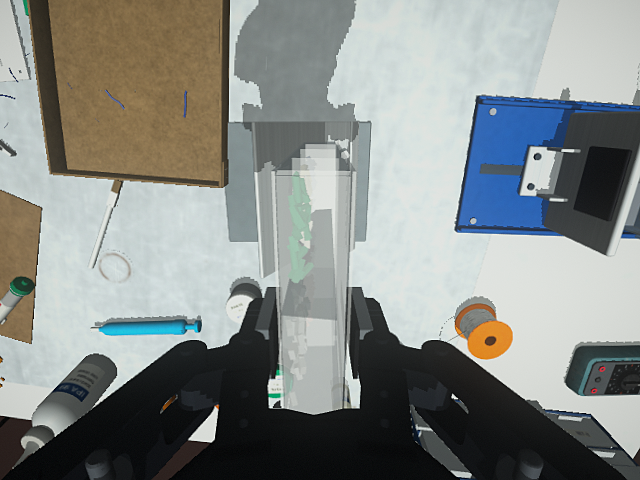

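View pics/s6.png

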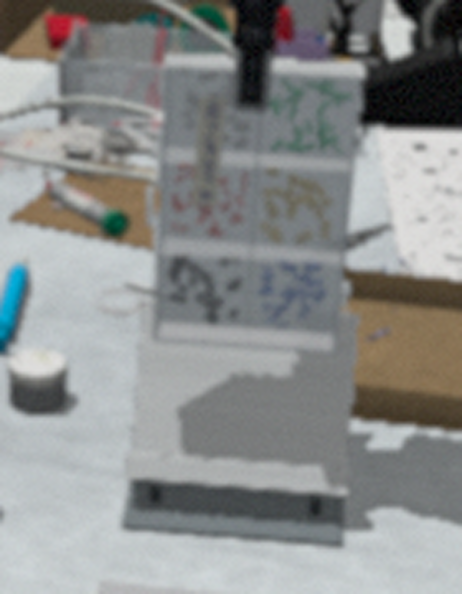

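```bash
python3 - <<'E'
from h import *; import pickle
from bench import grab_frame,telemetry
np.set_printoptions(precision=4,suppress=True)
S=grab_frame("side");s=telemetry.state();p=np.array(s["tool_pos"]);Rt=RR(s["tool_rot"]);print(p,Rt)
u=lambda P:[((x+.5)/3.3-.5+300,(y+.5)/3.3-.5+90) for x,y in P]
for off in(.015,-.015):
  o,d=ray(S,u([(165,58),(365,68),(155,340),(335,348),(160,322),(333,332)]))
  n=Rt[:,1];c=p+off*n
  P=o+d*(((c-o)@n)/(d@n))[:,None]
  print(off,(P-p)@Rt, P[:,2])
E
```

```text
[ 0.5476 -0.2622  0.2996] [[-0.9918 -0.1279 -0.0011]
 [-0.1279  0.9918 -0.0001]
 [ 0.0011  0.0001 -1.    ]]
0.015 [[-0.0516  0.015  -0.0105]
 [ 0.0681  0.015  -0.0112]
 [-0.0519  0.015   0.1815]
 [ 0.0667  0.015   0.1777]
 [-0.049   0.015   0.1679]
 [ 0.0643  0.015   0.1662]] [0.31   0.3109 0.1181 0.1219 0.1317 0.1335]
-0.015 [[-0.0541 -0.015  -0.0008]
 [ 0.0694 -0.015  -0.0015]
 [-0.0544 -0.015   0.1972]
 [ 0.0678 -0.015   0.1933]
 [-0.0514 -0.015   0.1832]
 [ 0.0654 -0.015   0.1814]] [0.3003 0.3012 0.1024 0.1064 0.1164 0.1183]
```

Request:
step_arm(motion=[[0,0.15,-0.2,0],[0.02,0.4,-0.35,0.02],[0.05,0.7,-0.4,0.04],[0.05,1,-0.4,0.04]], squeeze=50)

```text
time: 6.7
tool_pos: [0.5301, -0.1633, 0.341]
tool_rot: [0.001, -0.048, 0.999, -0.0]
contact_force: [-0.0, 0.5, -2.0]
width: 0.349
```

Request:
step_arm(motion=[[0,0.3,0,0],[0.02,0.65,0,0],[0.05,0.85,0,0],[0.05,0.95,0,0],[0.05,0.95,0,0]])

```text
time: 7.2
tool_pos: [0.516, -0.0681, 0.3402]
tool_rot: [-0.0, -0.05, 0.999, 0.0]
contact_force: [0.8, 0.4, -3.1]
width: 0.346
```

```bash
python3 - <<'E'
from bench import grab_frame
import cv2,pickle
F={n:grab_frame(n) for n in("wrist","side")};pickle.dump(F,open("F7.pkl","wb"))
for n in F: cv2.imwrite(f"pics/{n}7.png",F[n]["image"][:,:,::-1])
E
```

```text
(no output)
```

View pics/wrist7.png

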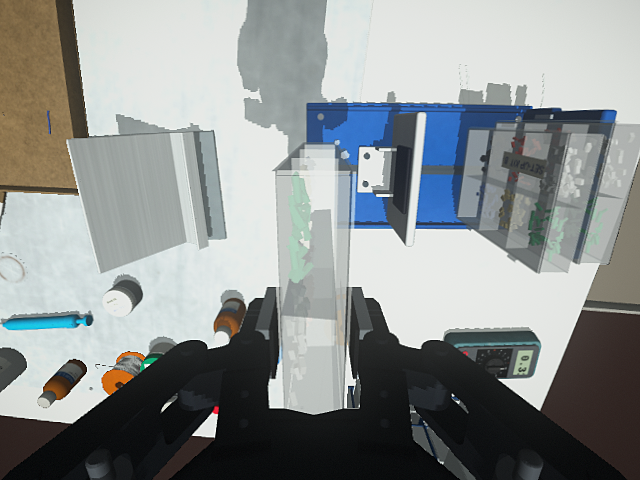

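View pics/side7.png

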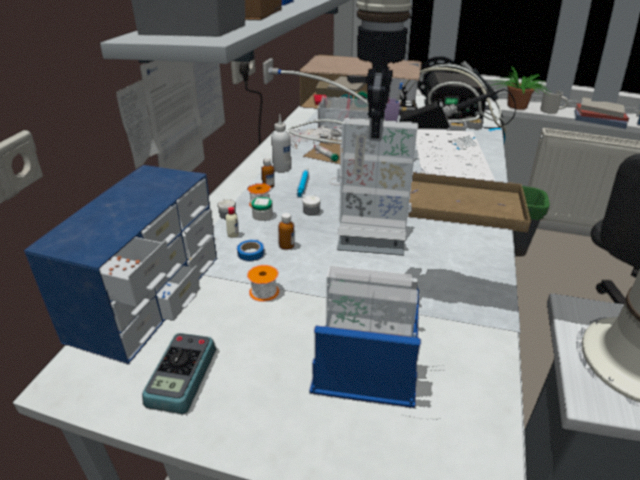

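```bash
python3 -c "
import cv2
c=cv2.imread('pics/wrist7.png')[90:290,295:640];cv2.imwrite('pics/w7.png',cv2.resize(c,None,fx=2.3,fy=2.3,interpolation=2))"
```

```text
(no output)
```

View pics/w7.png

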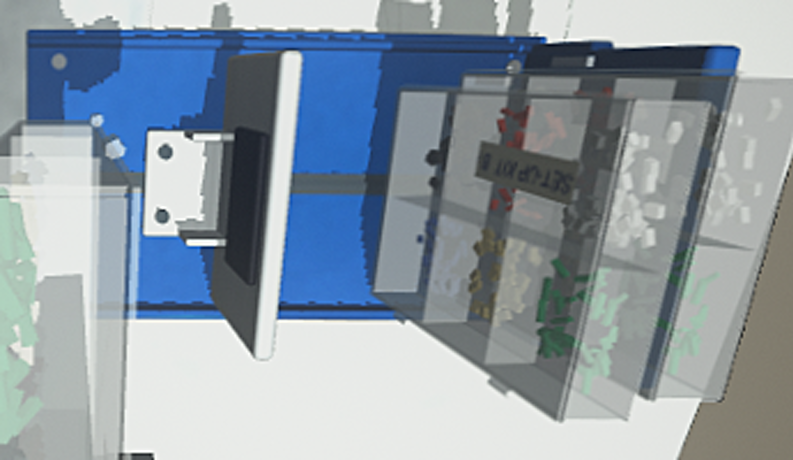

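```bash
python3 - <<'E'
from h import *; import pickle
W=pickle.load(open("F7.pkl","rb"))["wrist"]
np.set_printoptions(precision=4,suppress=True)
u=lambda P:[((x+.5)/2.3-.5+295,(y+.5)/2.3-.5+90) for x,y in P]
o=np.array([.480,.0877]);a=np.radians(5.5);M=np.array([[np.cos(a),-np.sin(a)],[np.sin(a),np.cos(a)]])
for nm,P,z in(("stop in",[(300,55),(272,357)],.117),("Btop",[(635,97),(560,420)],.195),("Bfoot",[(402,90),(375,290)],.01),("lips outer",[(28,30),(400,36),(140,315),(400,318)],.02),("wall top -x",[(740,47)],.141)):
    Q=onz(W,u(P),z); print(nm,Q,"rack",(Q[:,:2]-o)@M)
E
```

```text
stop in [[0.4161 0.0304 0.117 ]
 [0.551  0.044  0.117 ]] rack [[-0.0691 -0.0509]
 [ 0.0665 -0.0503]]
Btop [[0.4206 0.123  0.195 ]
 [0.5395 0.1333 0.195 ]] rack [[-0.0557  0.0408]
 [ 0.0636  0.0397]]
Bfoot [[0.4223 0.1245 0.01  ]
 [0.5381 0.1356 0.01  ]] rack [[-0.0539  0.0421]
 [ 0.0624  0.0421]]
lips outer [[ 0.4132 -0.087   0.02  ]
 [ 0.3953  0.1125  0.02  ]
 [ 0.5649 -0.006   0.02  ]
 [ 0.5513  0.1501  0.02  ]] rack [[-0.0832 -0.1674]
 [-0.082   0.0328]
 [ 0.0756 -0.1014]
 [ 0.077   0.0553]]
wall top -x [[0.3936 0.201  0.141 ]] rack [[-0.0752  0.1211]]
```

Request:
step_arm(motion=[[0.03,0.2,0,0],[0.08,0.5,0,0],[0.12,0.8,0,0],[0.17,1,0,0]])

```text
time: 7.7
tool_pos: [0.4895, 0.0291, 0.3402]
tool_rot: [0.0, -0.048, 0.999, 0.0]
contact_force: [0.7, 0.3, -2.8]
width: 0.35
```

Request:
step_arm(motion=[[0,0.25,0,0],[0,0.35,0,0],[0,0.35,0.1,0],[0,0.35,0.2,0],[0,0.35,0.2,0]])

```text
time: 8.2
tool_pos: [0.4849, 0.0614, 0.3179]
tool_rot: [-0.002, -0.047, 0.999, -0.001]
contact_force: [-0.4, -0.5, -3.2]
width: 0.348
```

```bash
python3 - <<'E'
from bench import grab_frame
import cv2,pickle
F={n:grab_frame(n) for n in("wrist","side","top")};pickle.dump(F,open("F8.pkl","wb"))
for n in F: cv2.imwrite(f"pics/{n}8.png",F[n]["image"][:,:,::-1])
E
python3 -c "
import cv2
c=cv2.imread('pics/side8.png')[130:410,290:450];cv2.imwrite('pics/s8.png',cv2.resize(c,None,fx=2.1,fy=2.1,interpolation=2))"
```

```text
(no output)
```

View pics/wrist8.png

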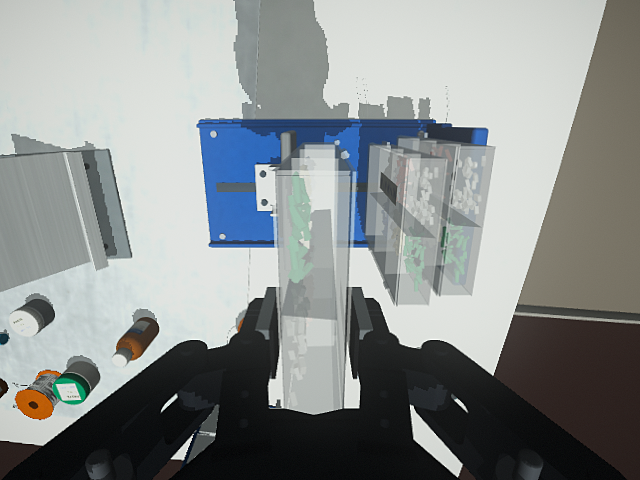

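View pics/s8.png

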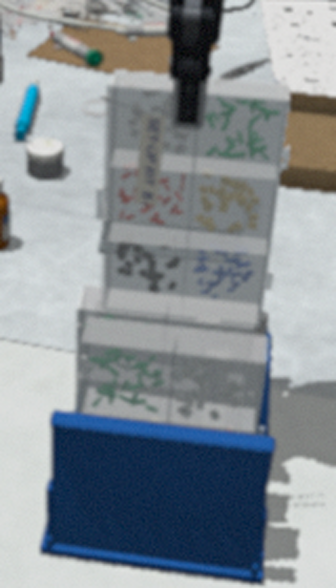

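View pics/top8.png

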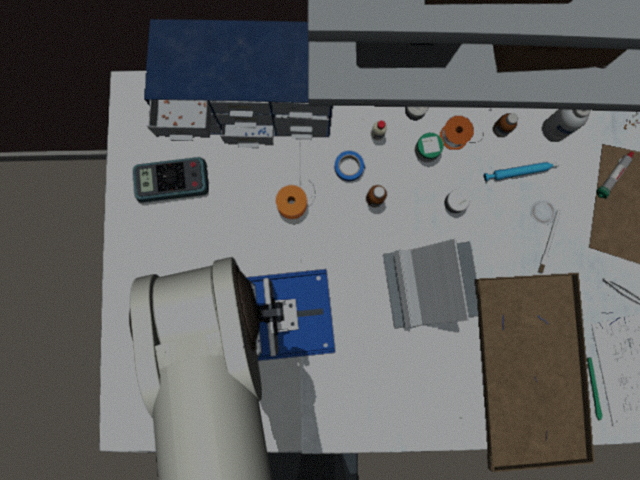

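```bash
python3 - <<'E'
from h import *; import pickle
from bench import telemetry
np.set_printoptions(precision=4,suppress=True)
F=pickle.load(open("F8.pkl","rb"));S=F["side"];W=F["wrist"];s=telemetry.state();p=np.array(s["tool_pos"]);Rt=RR(s["tool_rot"]);print(p,s["tool_rot"])
u=lambda P:[((x+.5)/2.1-.5+290,(y+.5)/2.1-.5+130) for x,y in P]
a=np.radians(5.5);M=np.array([[np.cos(a),-np.sin(a)],[np.sin(a),np.cos(a)]]);O=np.array([.480,.0877])
o,d=ray(S,u([(108,88),(286,97),(104,248),(265,255)]))
n=Rt[:,1];c=p+.015*n
P=o+d*(((c-o)@n)/(d@n))[:,None]
print(P-p,"rack",(P[:,:2]-O)@M)
# wrist: near (-x) end top corners
Q=onz(W,[(276,170),(350,170)],p[2]+.004);print(Q,(Q[:,:2]-O)@M)
Q=onz(W,[(302,146),(335,146)],p[2]-.18);print(Q,(Q[:,:2]-O)@M)
print("tcp rack",(p[:2]-O)@M)
E
```

```text
[0.486  0.0626 0.32  ] [-0.0004 -0.048   0.9988 -0.0001]
[[ 0.0506  0.0199  0.0028]
 [-0.0667  0.0086  0.0071]
 [ 0.05    0.0199 -0.1267]
 [-0.0666  0.0086 -0.1184]] rack [[ 0.0558 -0.0106]
 [-0.062  -0.0106]
 [ 0.0552 -0.0106]
 [-0.0619 -0.0106]]
[[0.4207 0.0419 0.324 ]
 [0.4183 0.0673 0.324 ]] [[-0.0634 -0.0399]
 [-0.0633 -0.0144]]
[[0.4237 0.045  0.14  ]
 [0.421  0.0734 0.14  ]] [[-0.0602 -0.0371]
 [-0.0601 -0.0086]]
tcp rack [ 0.0035 -0.0256]
```

Request:
step_arm(motion=[[0,0,0.2,0],[0,0,0.45,0],[0,0,0.7,0],[0,0,0.9,0],[0,0,1,0],[0,0,1,0]])

```text
time: 8.95
tool_pos: [0.4852, 0.0632, 0.2193]
tool_rot: [-0.001, -0.049, 0.999, -0.0]
contact_force: [-0.5, -0.2, -2.2]
width: 0.349
```

Request:
step_arm(motion=[[0,0,0.06,0],[0,0,0.12,0],[0,0,0.18,0],[0,0,0.2,0],[0,0,0.2,0]])

```text
time: 9.45
tool_pos: [0.4856, 0.0637, 0.2]
tool_rot: [-0.0, -0.049, 0.999, -0.0]
contact_force: [-0.5, -0.2, -2.8]
width: 0.345
```

Request:
step_arm(motion=[[0,0,0.03,0],[0,0,0.06,0],[0,0,0.07,0],[0,0,0.07,0]])

```text
time: 9.85
tool_pos: [0.4857, 0.0637, 0.1931]
tool_rot: [-0.0, -0.049, 0.999, -0.0]
contact_force: [-0.6, -0.7, -2.8]
width: 0.349
```

Request:
step_arm(motion=[[0,0,0.02,0],[0,0,0.03,0],[0,0,0.03,0]])

```text
time: 10.15
tool_pos: [0.4865, 0.0639, 0.1911]
tool_rot: [0.001, -0.049, 0.999, 0.0]
contact_force: [-0.3, -0.6, 3.1]
width: 0.348
```

Request:
step_arm(motion=[[0,0,0,0],[0,0,0,0]], jaw=38)

```text
time: 10.35
tool_pos: [0.486, 0.0638, 0.1904]
tool_rot: [0.0, -0.049, 0.999, 0.0]
contact_force: [-0.3, 0.8, 0.1]
width: 0.445
```

```bash
python3 snap.py 9 wrist side
python3 -c "
import cv2
c=cv2.imread('pics/side9.png')[190:410,290:450];cv2.imwrite('pics/s9.png',cv2.resize(c,None,fx=2.6,fy=2.6,interpolation=2))"
```

```text
(no output)
```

View pics/wrist9.png

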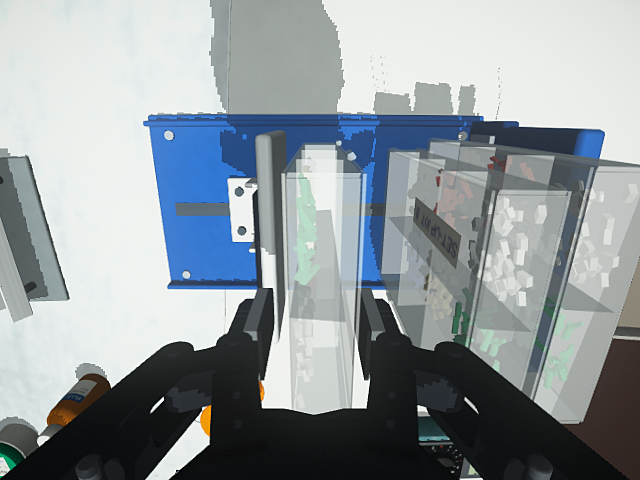

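View pics/s9.png

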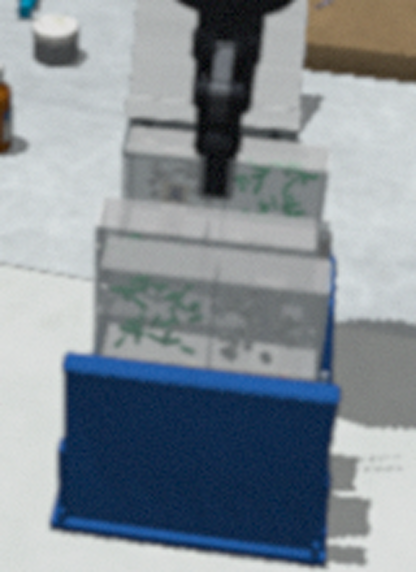

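Request:
step_arm(motion=[[0,0,-0.05,0],[0,0,-0.2,0],[0,0,-0.5,0],[0,0,-0.9,0],[0,0,-0.9,0]])

```text
time: 10.95
tool_pos: [0.4892, 0.0643, 0.2858]
tool_rot: [0.005, -0.049, 0.999, 0.0]
contact_force: [0.5, 0.3, -0.3]
width: 0.444
```

```bash
python3 - <<'E'
from bench import grab_frame
import cv2,pickle
F={n:grab_frame(n) for n in("wrist","side")};pickle.dump(F,open("F10.pkl","wb"))
for n in F: cv2.imwrite(f"pics/{n}10.png",F[n]["image"][:,:,::-1])
E
```

```text
(no output)
```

View pics/wrist10.png

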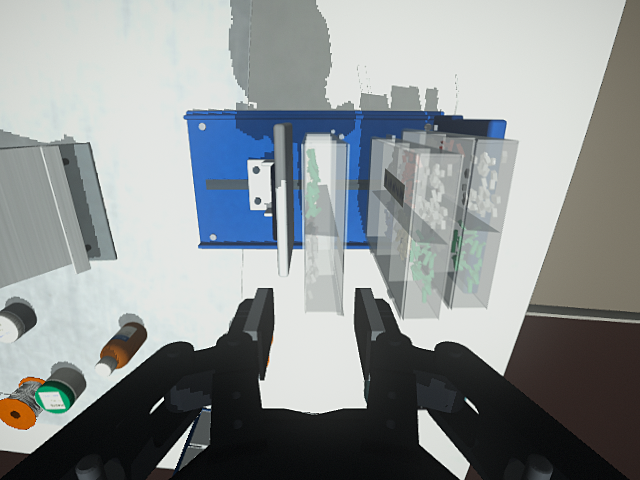

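Request:
step_arm(motion=[[0.03,-0.4,0,0],[0.09,-0.8,0,0],[0.09,-1,0,0]], jaw=85)

```text
time: 11.35
tool_pos: [0.485, -0.0405, 0.2788]
tool_rot: [-0.002, -0.047, 0.999, -0.001]
contact_force: [-0.1, 0.4, 0.3]
width: 0.928
```

Request:
step_arm(motion=[[0,-0.28,0,0],[0,-0.28,0.4,0],[0,-0.28,0.8,0],[0,-0.28,1,0]])

```text
time: 11.75
tool_pos: [0.4861, -0.0647, 0.176]
tool_rot: [-0.003, -0.048, 0.999, 0.001]
contact_force: [-0.3, 0.6, -0.9]
width: 0.991
```

Request:
step_arm(motion=[[0,0,0.4,0],[0,0,0.8,0],[0,0,1,0],[0,0,1,0]])

```text
time: 12.15
tool_pos: [0.4853, -0.0642, 0.0763]
tool_rot: [-0.005, -0.049, 0.999, 0.001]
contact_force: [-0.5, 0.2, 0.4]
width: 0.994
```

```bash
python3 snap.py 11 wrist side top
```

```text
(no output)
```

View pics/wrist11.png

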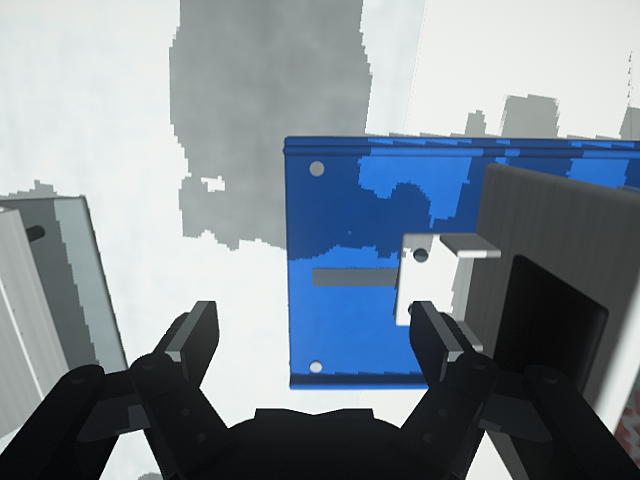

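View pics/side11.png

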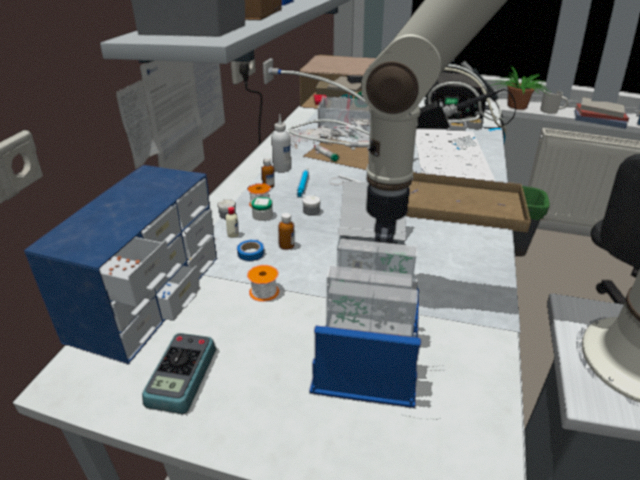

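View pics/top11.png

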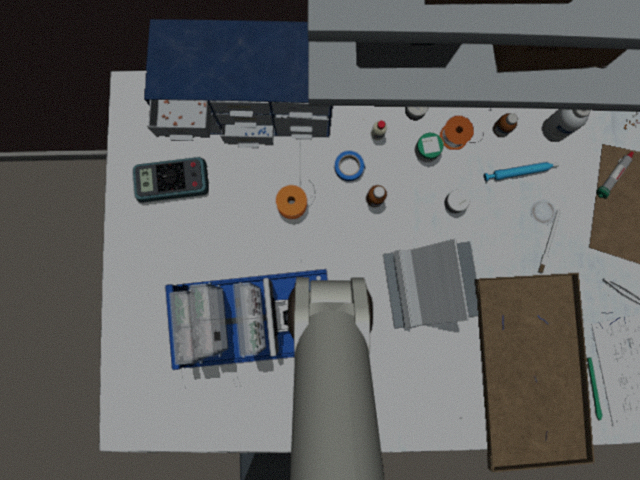

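```bash
python3 - <<'E'
from h import *
from bench import telemetry,grab_frame
np.set_printoptions(precision=4,suppress=True)
W=grab_frame("wrist");s=telemetry.state();p=np.array(s["tool_pos"]);Rt=RR(s["tool_rot"]);print(p,s["tool_rot"],s["contact_force"])
o,d=ray(W,[(412,302),(433,302),(470,350),(500,365),(548,370),(575,385)])
for x0 in(.011,0.0):
  n=Rt[:,0];c=p+x0*n
  P=o+d*(((c-o)@n)/(d@n))[:,None];print(x0,(P-p)@Rt)
E
python3 -c "
import cv2
c=cv2.imread('pics/wrist11.png')[270:480,390:640];cv2.imwrite('pics/w11.png',cv2.resize(c,None,fx=2.8,fy=2.8,interpolation=2)+40)"
```

```text
[ 0.4902 -0.0646  0.0813] [ 0.0008 -0.0489  0.9988 -0.0001] [0.1195 0.2766 0.1018]
0.011 [[ 0.011   0.0406  0.0014]
 [ 0.011   0.0494  0.0012]
 [ 0.011   0.0512 -0.0304]
 [ 0.011   0.0574 -0.038 ]
 [ 0.011   0.0711 -0.0407]
 [ 0.011   0.0749 -0.0472]]
0.0 [[-0.      0.047   0.0207]
 [ 0.      0.0571  0.0206]
 [-0.      0.0592 -0.0161]
 [ 0.      0.0664 -0.0248]
 [ 0.      0.0822 -0.0279]
 [ 0.      0.0866 -0.0354]]
```

View pics/w11.png

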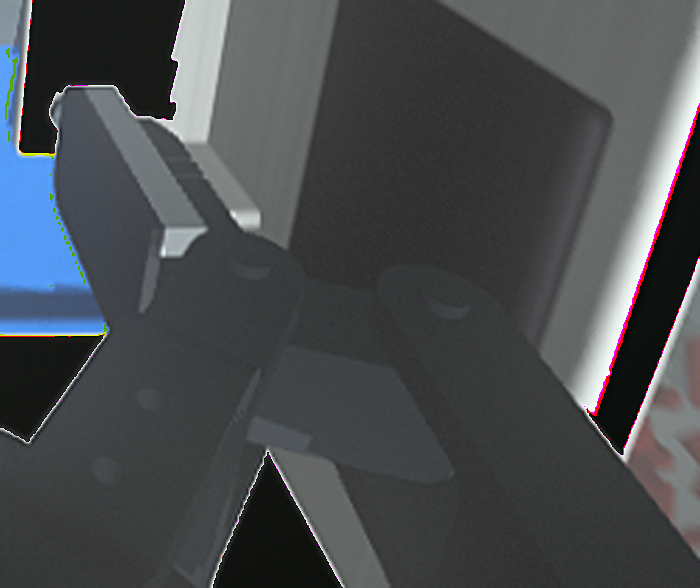

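Request:
step_arm(motion=[[-0.02,0,0.1,0],[-0.03,0,0.2,0],[-0.03,0,0.32,0],[-0.03,0,0.32,0],[-0.03,0,0.32,0]])

```text
time: 12.85
tool_pos: [0.4918, -0.0642, 0.0476]
tool_rot: [-0.001, -0.049, 0.999, 0.0]
contact_force: [-0.5, -0.0, 0.5]
width: 1.001
```

Request:
step_arm(motion=[[0,0.05,0,0],[0,0.1,0,0],[0,0.14,0,0],[0,0.17,0,0],[0,0.2,0,0],[0,0.2,0,0]])

```text
time: 13.45
tool_pos: [0.4906, -0.044, 0.0485]
tool_rot: [0.0, -0.049, 0.999, 0.0]
contact_force: [-0.3, -1.0, -0.1]
width: 0.996
```

```bash
python3 snap.py 12 wrist side top
```

```text
(no output)
```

View pics/wrist12.png

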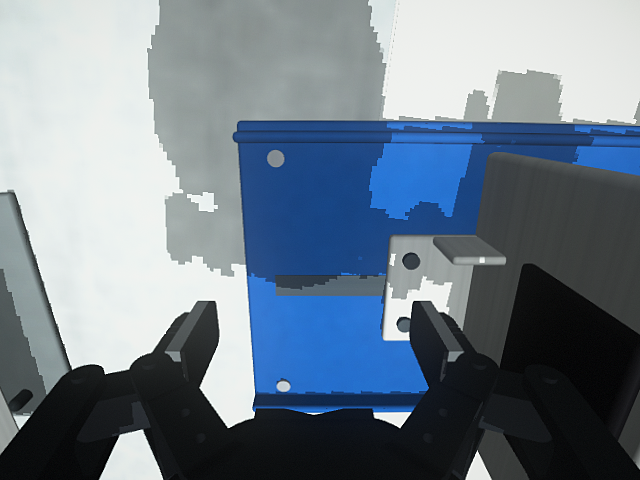

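View pics/top12.png

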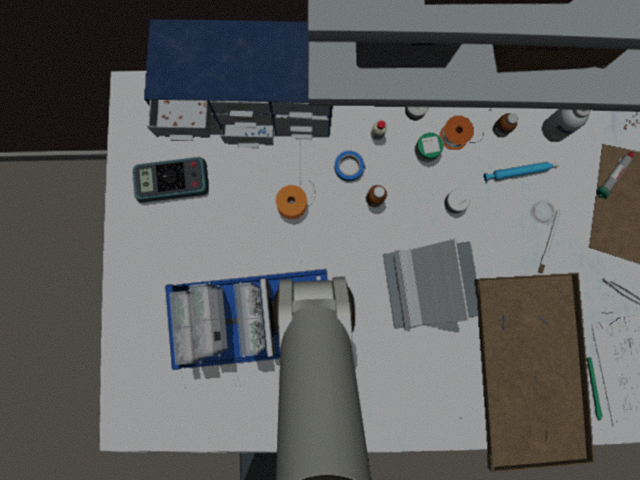

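Request:
step_arm(motion=[[0,0.03,0,0],[0,0.06,0,0],[0,0.09,0,0],[0,0.12,0,0],[0,0.12,0,0]])

```text
time: 14.1
tool_pos: [0.4892, -0.032, 0.0482]
tool_rot: [-0.0, -0.049, 0.999, 0.0]
contact_force: [-0.2, -1.6, 0.4]
width: 0.995
```

```bash
python3 snap.py 13 wrist top
python3 -c "
import cv2
c=cv2.imread('pics/top13.png')[255:380,150:350];cv2.imwrite('pics/t13.png',cv2.resize(c,None,fx=4,fy=4,interpolation=2))"
```

```text
(no output)
```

View pics/wrist13.png

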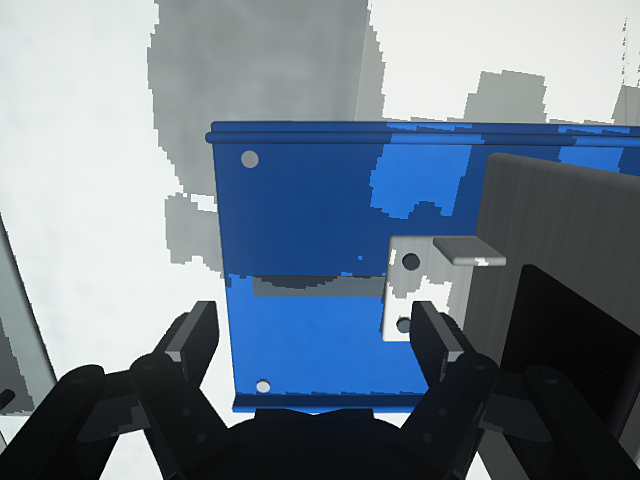

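View pics/t13.png

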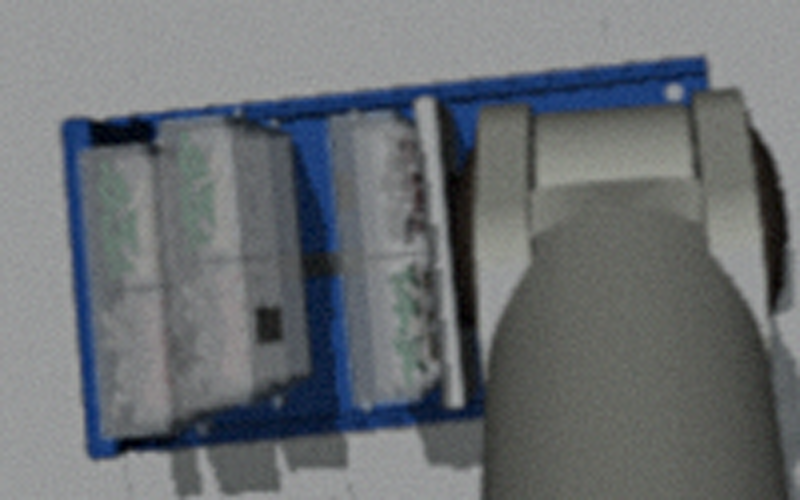

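Request:
step_arm(motion=[[0,0.03,0,0],[0,0.06,0,0],[0,0.09,0,0],[0,0.12,0,0],[0,0.15,0,0],[0,0.18,0,0],[0,0.21,0,0],[0,0.24,0,0],[0,0.27,0,0],[0,0.3,0,0],[0,0.3,0,0]])

```text
time: 15.3
tool_pos: [0.4863, -0.0017, 0.0483]
tool_rot: [-0.0, -0.049, 0.999, 0.0]
contact_force: [0.1, -1.2, -0.4]
width: 0.997
```

```bash
python3 snap.py 14 side top
python3 -c "
import cv2
c=cv2.imread('pics/top14.png')[255:380,150:350];cv2.imwrite('pics/t14.png',cv2.resize(c,None,fx=4,fy=4,interpolation=2))
c=cv2.imread('pics/side14.png')[220:410,290:450];cv2.imwrite('pics/s14.png',cv2.resize(c,None,fx=3,fy=3,interpolation=2))"
```

```text
(no output)
```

View pics/t14.png

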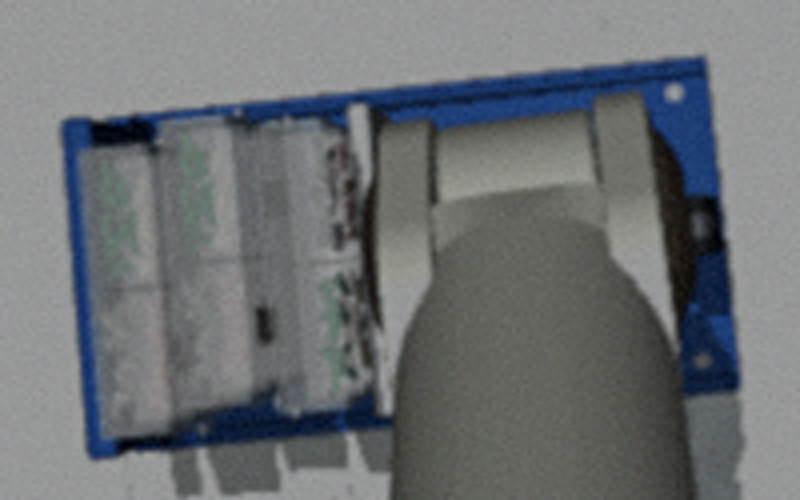

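View pics/s14.png

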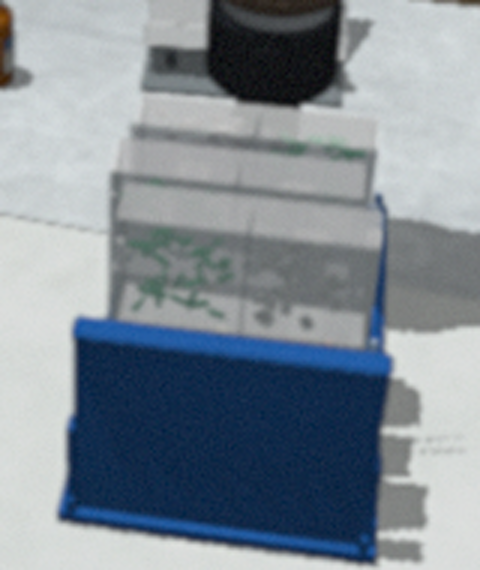

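Request:
step_arm(motion=[[0,0.02,0,0],[0,0.04,0,0],[0,0.06,0,0],[0,0.08,0,0],[0,0.1,0,0],[0,0.12,0,0],[0,0.12,0,0]])

```text
time: 16.1
tool_pos: [0.4852, 0.0095, 0.0483]
tool_rot: [0.0, -0.049, 0.999, -0.0]
contact_force: [0.9, -3.4, 1.3]
width: 0.99
```

Request:
step_arm(motion=[[0,0.02,0,0],[0,0.04,0,0],[0,0.05,0,0],[0,0.05,0,0]])

```text
time: 16.5
tool_pos: [0.4847, 0.0138, 0.0483]
tool_rot: [-0.0, -0.049, 0.999, -0.0]
contact_force: [0.3, -5.0, 0.9]
width: 0.997
```

```bash
python3 snap.py 15 side top
python3 -c "
import cv2
c=cv2.imread('pics/top15.png')[255:380,150:350];cv2.imwrite('pics/t15.png',cv2.resize(c,None,fx=4,fy=4,interpolation=2))
c=cv2.imread('pics/side15.png')[220:410,290:450];cv2.imwrite('pics/s15.png',cv2.resize(c,None,fx=3,fy=3,interpolation=2))"
```

```text
(no output)
```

View pics/t15.png

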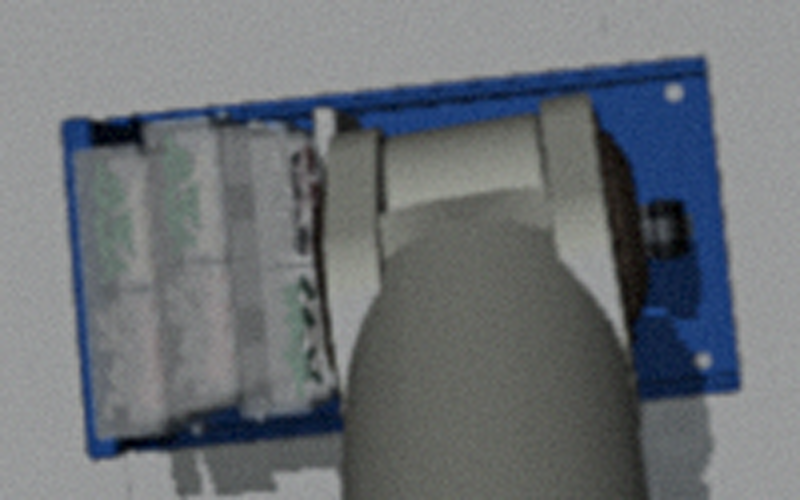

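View pics/s15.png

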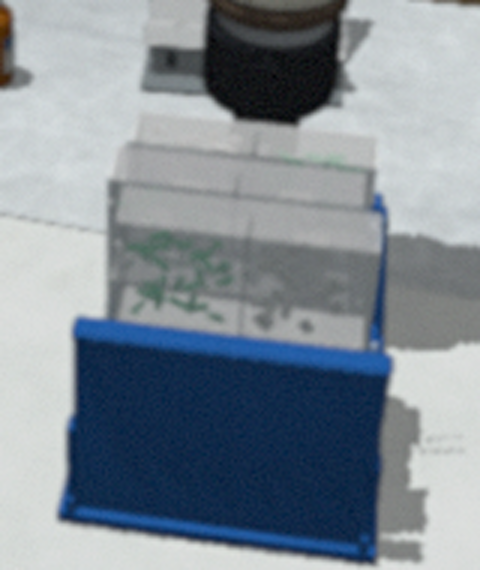

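Request:
step_arm(motion=[[0,0.015,0,0],[0,0.03,0,0],[0,0.03,0,0]])

```text
time: 16.9
tool_pos: [0.4844, 0.0167, 0.0484]
tool_rot: [-0.0, -0.049, 0.999, -0.0]
contact_force: [-0.4, -6.4, 2.0]
width: 0.998
```

Request:
step_arm(motion=[[0,0.01,0,0],[0,0.02,0,0],[0,0.02,0,0]])

```text
time: 17.2
tool_pos: [0.4843, 0.017, 0.0484]
tool_rot: [-0.0, -0.048, 0.999, -0.001]
contact_force: [0.3, -10.2, 3.2]
width: 0.997
```

Request:
step_arm(motion=[[0,0.01,0,0],[0,0.02,0,0],[0,0.02,0,0]])

```text
time: 17.5
tool_pos: [0.4841, 0.017, 0.0486]
tool_rot: [-0.0, -0.047, 0.999, -0.002]
contact_force: [0.3, -15.4, 3.9]
width: 0.999
```

Request:
step_arm(motion=[[0,0.01,0,0],[0,0.02,0,0],[0,0.02,0,0]])

```text
time: 17.8
tool_pos: [0.484, 0.017, 0.0487]
tool_rot: [-0.0, -0.046, 0.999, -0.003]
contact_force: [0.4, -21.3, 7.2]
width: 0.994
```

```bash
python3 snap.py 16 side top
python3 -c "
import cv2
c=cv2.imread('pics/top16.png')[255:380,150:350];cv2.imwrite('pics/t16.png',cv2.resize(c,None,fx=4,fy=4,interpolation=2))"
```

```text
(no output)
```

View pics/t16.png

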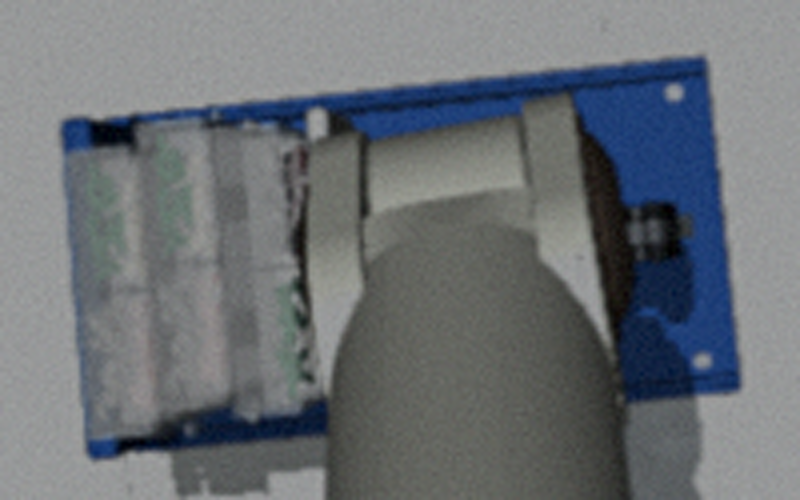

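Request:
step_arm(motion=[[0,-0.05,0,0],[0,-0.1,0,0],[0,-0.2,0,0],[0,-0.4,0,0],[0,-0.7,0,0],[0,-0.7,0,0]])

```text
time: 18.5
tool_pos: [0.4909, -0.0505, 0.0483]
tool_rot: [0.0, -0.047, 0.999, -0.001]
contact_force: [0.1, -0.1, 0.7]
width: 0.996
```

Request:
step_arm(motion=[[0,-0.3,-0.3,0],[0,-0.6,-0.7,0],[0,-1,-1,0],[0,-1,-1,0]])

```text
time: 18.9
tool_pos: [0.5037, -0.1525, 0.1529]
tool_rot: [0.004, -0.045, 0.999, -0.003]
contact_force: [-0.4, 0.1, -0.2]
width: 0.994
```

Request:
step_arm(motion=[[0.2,-0.4,-0.4,0],[0.4,-0.7,-0.8,0],[0.4,-0.7,-1,0],[0.4,-0.7,-1,0]])

```text
time: 19.3
tool_pos: [0.4691, -0.2219, 0.2524]
tool_rot: [0.003, -0.047, 0.999, -0.002]
contact_force: [0.4, 0.2, 0.4]
width: 0.996
```

```bash
python3 - <<'E'
from bench import grab_frame
import cv2,pickle
F={n:grab_frame(n) for n in("wrist","side","top")};pickle.dump(F,open("F17.pkl","wb"))
for n in F: cv2.imwrite(f"pics/{n}17.png",F[n]["image"][:,:,::-1])
E
python3 -c "
import cv2
c=cv2.imread('pics/top17.png')[255:380,150:350];cv2.imwrite('pics/t17.png',cv2.resize(c,None,fx=4,fy=4,interpolation=2))
c=cv2.imread('pics/side17.png')[220:410,290:450];cv2.imwrite('pics/s17.png',cv2.resize(c,None,fx=3,fy=3,interpolation=2))"
```

```text
(no output)
```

View pics/t17.png

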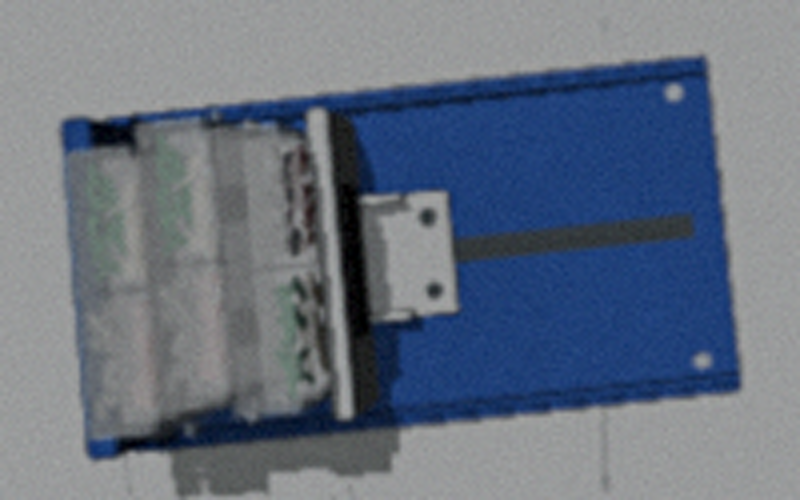

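View pics/s17.png

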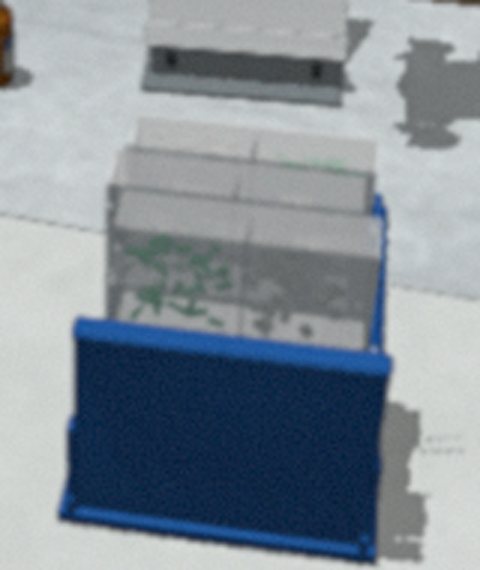

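View pics/wrist17.png

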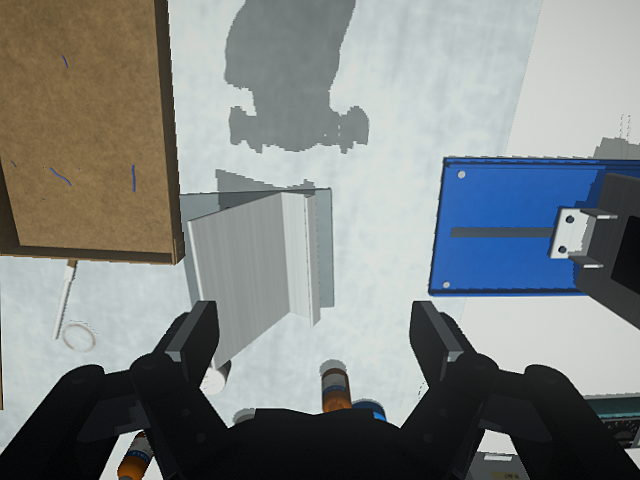

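View pics/top17.png

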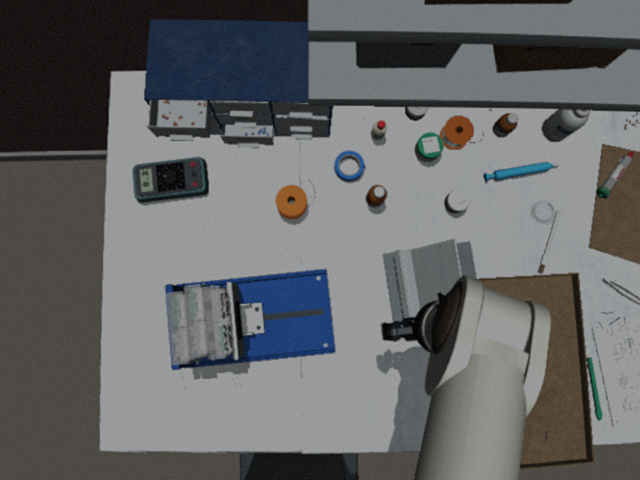

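```bash
python3 - <<'E'
from h import *; import pickle
F=pickle.load(open("F17.pkl","rb"));T=F["top"]
np.set_printoptions(precision=4,suppress=True)
r=lambda P:[((x+.5)/4-.5+150,(y+.5)/4-.5+255) for x,y in P]
o=np.array([.480,.0877]);a=np.radians(5.5);M=np.array([[np.cos(a),-np.sin(a)],[np.sin(a),np.cos(a)]])
for nm,P,z in(("stop in",[(308,108),(338,418)],.117),("A left",[(67,150),(88,435)],.195),("A/B",[(136,150),(157,430)],.195),("B/new",[(212,128),(228,410)],.195)):
    Q=onz(T,r(P),z)[:,:2]; print(nm,(Q-o)@M)
# predicted edges of a tight row: y=.110,.08,.05,.02 top
for x in(-.055,.055):
    P=np.array([[*(o+M@np.array([x,y])),.195] for y in(.11,.08,.05,.02)]); print((proj(T,P)-[150,255]+.5)*4-.5)
c=F["top"]["image"][270:370,160:260,::-1];c=cv2.resize(c,None,fx=6,fy=6,interpolation=2);cv2.imwrite("pics/t17b.png",cv2.convertScaleAbs(c,alpha=1.7))
c=F["side"]["image"][250:340,315:425,::-1];cv2.imwrite("pics/s17b.png",cv2.resize(c,None,fx=6,fy=6,interpolation=2))
E
```

```text
stop in [[ 0.0702  0.0163]
 [-0.0686  0.0154]]
A left [[ 0.0578  0.1081]
 [-0.0605  0.109 ]]
A/B [[ 0.0549  0.0791]
 [-0.0613  0.0802]]
B/new [[ 0.0608  0.0465]
 [-0.056   0.0501]]
[[ 84.404  421.8006]
 [156.0585 414.7523]
 [227.9209 407.6029]
 [299.9494 400.3572]]
[[ 62.9615 157.1038]
 [133.8612 149.8976]
 [204.9638 142.6425]
 [276.2293 135.3429]]
```

View pics/t17b.png

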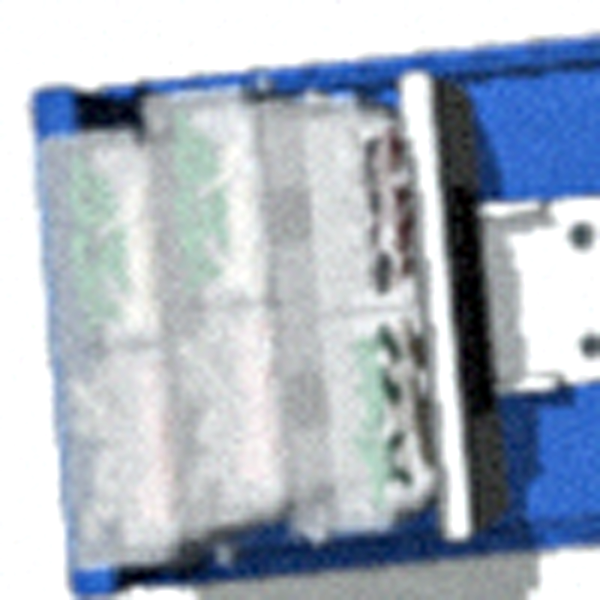

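View pics/s17b.png

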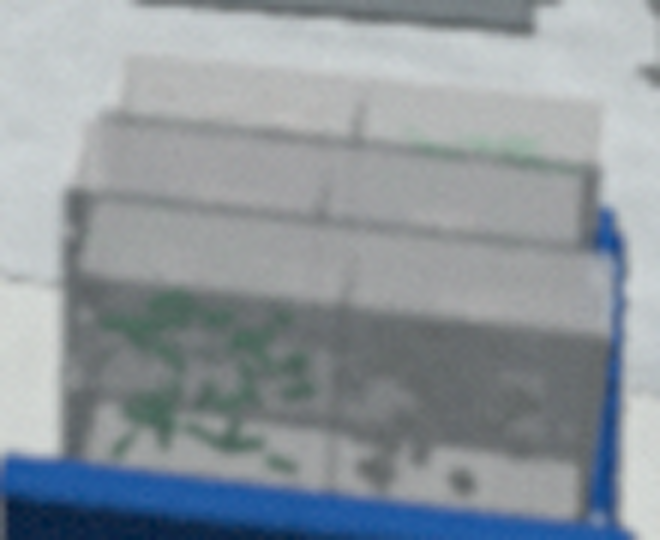

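```bash
python3 -c "
from bench import order,telemetry
print(telemetry.state()['time']);print(order.sign_off())"
```

```text
19.45
the job is handed in; nothing more can be done
None
```

I took the case out of the stand and stood it in the blue rack beside the other two. I let go of it, then pushed the end stop up until the row was tight, and handed in at 19.45 s of the 58 s allowed.

**Pickup:** The tool only points straight down, so I gripped the top of the leaning case and slid it up the slope until it swung upright in the pads. The opening then read about 29.5 mm, against a 30 mm thick case.

**Push:** I pushed the stop with the outside of the open gripper's knuckle. A fingertip on the thumb pad would have let the knuckle hit the case first. The row stopped moving when pressed, and I stopped at about 21 N.

**Last checks, with the gripper clear:**
- **Row:** In the top view the case tops meet edge to edge, within 1 to 4 mm of a perfectly tight row. All three cases stand upright.
- **Surroundings:** The bottle, spool, jar and multimeter looked unmoved.

**Disagreement:** The camera puts the stop at about 0.101, not the expected 0.105. I think most of that comes from the picture and calibration error, since the row did not give under the push.

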